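# Rub down a test tile's foot and try it in the slot gauge

### The job

Take the tall test tile, the one with a hole at its top, out of the rack and draw its lower edge along the rubbing stone with light, unbroken pressure, from the stone's far end all the way to the end nearest the robot. Then lower the tile upright, foot first and gently, through the slot of the wooden gauge until its foot stands about 2 cm below the slotted board, and finish while still holding it hanging there in the gripper, clear of the gauge's base. Leave the two shorter tiles, the mug and the jar where they are.

Things in the scene. Friction and masses are not known exactly. Their poses are not given: they have to be found in the camera images.
- tile: The tall test tile: an upright ceramic slab 50 mm wide (its x), 8 mm thick (its y), 110 mm tall (its z, up), about 0.1 kg, white with a bare red-brown clay foot (lower 32 mm) and a 10 mm square hole centred 97 mm above the foot. Origin: centre of its lower edge (foot). Symmetric under a half turn about z. It stands in any of the rack's three places.
- tile_b: A shorter test tile of the same look, 50 x 8 x 70 mm tall, no hole, standing in the rack; origin at the centre of its foot. Must stay put.
- tile_c: A shorter test tile of the same look, 50 x 8 x 80 mm tall, no hole, standing in the rack; origin at the centre of its foot. Must stay put.
- rack: Fixed low wooden rack, 70 mm (x) by 190 mm (y), origin under its centre. Three places at y = -65, 0, +65 mm, each a 10 mm wide groove along x between two ribs 12 mm wide; the tiles stand in it on the 6 mm base, the ribs reach 24 mm high. It stands to the left or to the right of the stone; the tiles' axes follow the rack's.
- holder: Fixed dark wooden tray, 200 mm long (its x, roughly away from the robot: the +x end is the far end) by 74 mm (y), rim 24 mm high, origin under its centre. It carries the grey rubbing stone. Drawn from far to near, the centre of the tile's foot should start 40 mm or more beyond the tray's centre (+x) and end 40 mm or more on the robot's side of it (-x).
- stone_top (a point): Centre of the top face of the grey rubbing stone, 180 mm long (x) by 52 mm wide (y), centred on the tray, axes as the tray's. The flat top lies 45 mm above the tray's underside when unpressed. On its sprung cushion the stone (and this point) sinks straight down: 1 N starts it, then 0.6 N per mm, stop at 14 mm. A press of about 6 mm (4 to 5 N) is right.
- gauge: Fixed wooden slot gauge: base plate 110 (x) by 120 (y) by 10 mm, two cheeks at y = +-52 mm (12 mm thick), across them a 14 mm thick slotted board, 110 by 116 mm, underside 66 mm and top 80 mm above the gauge's underside. Origin: underside centre. The space below the board, 56 mm high, 92 mm wide, is open to +x and -x. It stands across the stone from the rack.
- slot (a point): Centre of the slot's mouth, in the gauge board's top face, 80 mm above the gauge's underside; axes as the gauge's. The slot goes right through: 52 mm long (along x) by 10 mm wide (along y), i.e. 2 mm more than the tile each way, with about 2 mm of chamfer at the mouth.
- mug: Mug with handle, 80 mm across, 85 mm tall, standing beyond the stone; origin under its centre. Must stay put.
- jar: White closed jar, 68 mm across, 80 mm tall, standing beyond the stone; origin under its centre. Must stay put.
Things that resemble listed ones, but are neither listed nor needed, are in the scene too. Several things have the shape of the gauge; the one meant has the colours described above. Several things have the shape of the holder; the one meant has the colours described above.

How it is judged:
On the way, in this order (a step that is already met when the one before it is completed fails the run):
1. the held tile's foot is pressed on the far part of the stone (contact force between tile and holder above 1.5 N and z of tile in the frame of holder above 0.028 m and angle between tile's own z axis and vertical below 0.25 rad and contact force between the fingers and tile above 1 N and x of tile in the frame of holder above 0.035 m), for 0.04 s.
2. still pressed, part 1 of 5 along the middle of the stone (contact force between tile and holder above 1.5 N and z of tile in the frame of holder above 0.028 m and angle between tile's own z axis and vertical below 0.25 rad and contact force between the fingers and tile above 1 N and x of tile in the frame of holder between 0.021 and 0.035 m), for 0.04 s.
3. still pressed, part 2 of 5 along the middle of the stone (contact force between tile and holder above 1.5 N and z of tile in the frame of holder above 0.028 m and angle between tile's own z axis and vertical below 0.25 rad and contact force between the fingers and tile above 1 N and x of tile in the frame of holder between 0.007 and 0.021 m), for 0.04 s.
4. still pressed, part 3 of 5 along the middle of the stone (contact force between tile and holder above 1.5 N and z of tile in the frame of holder above 0.028 m and angle between tile's own z axis and vertical below 0.25 rad and contact force between the fingers and tile above 1 N and x of tile in the frame of holder between -0.007 and 0.007 m), for 0.04 s.
5. still pressed, part 4 of 5 along the middle of the stone (contact force between tile and holder above 1.5 N and z of tile in the frame of holder above 0.028 m and angle between tile's own z axis and vertical below 0.25 rad and contact force between the fingers and tile above 1 N and x of tile in the frame of holder between -0.021 and -0.007 m), for 0.04 s.
6. still pressed, part 5 of 5 along the middle of the stone (contact force between tile and holder above 1.5 N and z of tile in the frame of holder above 0.028 m and angle between tile's own z axis and vertical below 0.25 rad and contact force between the fingers and tile above 1 N and x of tile in the frame of holder between -0.035 and -0.021 m), for 0.04 s.
7. still pressed, at the part nearest the robot (contact force between tile and holder above 1.5 N and z of tile in the frame of holder above 0.028 m and angle between tile's own z axis and vertical below 0.25 rad and contact force between the fingers and tile above 1 N and x of tile in the frame of holder below -0.035 m), for 0.04 s.
At the end, for the whole second after the job is handed in: The tile hangs upright (within 0.1 rad) in the slot, held by the fingers (over 1 N), its foot centre within 4 mm of the slot's axis lines and 10 to 40 mm below the board's underside (26 to 56 mm above the gauge's underside, so off its base), still, with less than 10 N between tile and gauge (x of tile in the frame of gauge between -0.004 and 0.004 m and y of tile in the frame of gauge between -0.004 and 0.004 m and z of tile in the frame of gauge between 0.026 and 0.056 m and angle between tile's own z axis and vertical below 0.1 rad and contact force between the fingers and tile above 1 N and contact force between tile and gauge below 10 N and linear speed of tile below 0.02 m/s); the arm keeps its last pose, push and grip.
It fails at once if a shorter tile is displaced by over 20 mm (distance of any of tile_b, tile_c from where it was at the start of the episode above 0.02 m).
It fails at once if the mug or the jar is displaced by over 20 mm (distance of any of mug, jar from where it was at the start of the episode above 0.02 m).
It fails at once if the tile is pressed on the stone with over 20 N (contact force between tile and holder above 20 N).
It fails at once if the tile is forced against the gauge with over 25 N (contact force between tile and gauge above 25 N).
It also fails if it takes over 64 s, if anything falls off the work surface, if the arm or the gripper's body presses on something with over 40 N, if the wrist force passes 120 N, or if a joint passes its speed limit or range.

### The arm

A 7-joint arm with a two-finger parallel gripper is mounted at the origin on the work surface. World frame = base frame: x ahead of the robot, y to its left, z up, the work surface at z = 0. Lengths are in m, angles in rad, forces in N, time in s.
With the tool pointing down it reaches from about 0.4 to 0.875 m from the base axis. Payload 6.5 kg.
Tool frame: the origin (TCP) lies at the very end of the fingers, on their centre line; the grasp point (between the pads) lies 19 mm behind it; y points along the fingers, x is the direction in which the jaws open and shut, and the axes are right-handed (so a half turn about y gives the same grasp; the last joint's range is limited). The gripper opens to 85 mm and grips with 20 to 120 N. Pads are 22 mm wide; open, the fingers measure 114 mm over their backs; the gripper's body (76 mm by 85 mm) begins 54 mm behind the grasp point. The pads swing forward as they close: fully open they stand 13 mm farther back than shut.
Start: joints at [-1.186, 0.536, -0.004, 1.538, 0.003, 1.067, -0.071], TCP at [0.283, 0.585, 0.231] pointing down, gripper open.
Joint ranges: [-2.7, 2.7], [-0.37, 2.16], [-1.27, 1.26], [0.24, 2.4], [-1.31, 4.45], [0.19, 1.91], [-2.76, 2.76]. Speed limits (rad/s): [2.39, 2.39, 3.14, 3.14, 3.14, 3.14, 3.14].

### API

Orientations are given as a unit quaternion [w, x, y, z].
In Python, from cell import robot gives the robot as it stands. Calls block until the motion is done:
- robot.move_pose(position, orientation): joint-space move of the TCP to a pose.
- robot.move_l(position, ori=None, v=0.15, guard=None): straight line of the TCP; ori=None keeps the orientation; v is the mean speed in m/s. With guard (N) it stops when the force on the tool has changed by that much, and returns True; else False.
- robot.move_j(angles): joint-space move.
- robot.let_go() and robot.close_gripper(grip_force=None): open the fingers fully, or close them until they stop; grip_force is the grip in N (None keeps the last).
- robot.hold(seconds).
- robot.inverse_kinematics(position, orientation): joint angles nearest the present ones, or None.
- robot.get_state(): the state.
- robot.camera(name): name is "scene" or "top"; returns a dict with "pixels" (420x560x3 uint8, red, green, blue), "range_z" (420x560 float32, m along the optical axis (not along the pixel's ray), 0 where there is no reading), "K" (3x3 intrinsics, pixels), "eye" and "rotation" of the camera in the world. Camera axes: x right, y down, z forward; pixel columns grow to the right and rows downward; lengths in m; the calibration is good to about 2 mm. A picture is of the moment at which its call begins.
A pose or a line that the arm cannot do raises robot.Unreachable and nothing moves.
- robot.job_done(): hands the job in, once; it reports no verdict.
The state is a dict: "t": time; "joints": joint angles; "qvel": joint speeds; "effort": joint torques, N m; "tcp_pos": TCP position; "ee_rot": TCP orientation; "wrist_force": force on the tool from outside, world axes, zero at the start; "torque": the same for the moment, N m; "opening": opening from 0.0 (shut) to 1.0 (fully open).
Only numpy, scipy, OpenCV 4.12 (cv2) and the standard library are available. Lean on these libraries where they do the work, as an engineer would, in place of code of your own. Each camera call takes 0.05 s, during which the arm holds its last target.

## Working session

There is one attempt and no reset: what is moved stays moved. The work goes in short steps, each a Python script; the robot and the scene stay as the last script left them, time stands still between calls to the robot, and variables do not carry over. Pictures are saved under pics/ and viewed, and the job is handed in when it is done.

```bash
ls; mkdir -p pics; python3 - <<'E'
from cell import robot
import cv2,numpy as np
for n in ["scene","top"]:
    c=robot.camera(n); cv2.imwrite(f"pics/{n}0.png",c["pixels"][:,:,::-1]); np.savez(f"{n}0.npz",**c)
    print(n,c["K"].tolist(),c["eye"],np.round(c["rotation"],3).tolist())
s=robot.get_state(); print(s)
E
```

```text
pics
scene [[496.46978998590765, 0.0, 284.67012876457244], [0.0, 496.46978998590765, 204.83955973648085], [0.0, 0.0, 1.0]] [1.25236817 0.18702061 0.8697611 ] [-0.22, 0.572, 0.734, -0.293]
top [[435.7081708363778, 0.0, 290.4357282388076], [0.0, 435.7081708363778, 206.81836006348965], [0.0, 0.0, 1.0]] [ 0.33290608 -0.01241005  1.04442533] [-0.071, 0.714, -0.693, 0.069]
{'t': 0.1, 'joints': array([-1.18618611,  0.53706028, -0.00444874,  1.53877458,  0.00259215,
        1.06732605, -0.07120455]), 'qvel': array([-1.23234782e-03, -1.32369732e-03, -1.44149173e-03, -2.24317506e-03,
        7.34374419e-06, -7.80311846e-04,  1.70422333e-05]), 'effort': array([ 2.36126529e-03, -5.84564102e+01,  1.05184168e+00, -2.59777111e+01,
        1.26854272e-02,  4.61320873e-03, -3.05472724e-05]), 'tcp_pos': array([0.28295627, 0.5845403 , 0.23052003]), 'ee_rot': array([-0.59876486,  0.5994126 ,  0.37517515, -0.3760702 ]), 'wrist_force': array([-0.15055108,  0.66573296, -0.56089408]), 'torque': array([ 0.00216846, -0.04217135,  0.00798045]), 'opening': 0.9984613250895292}
```

View pics/scene0.png

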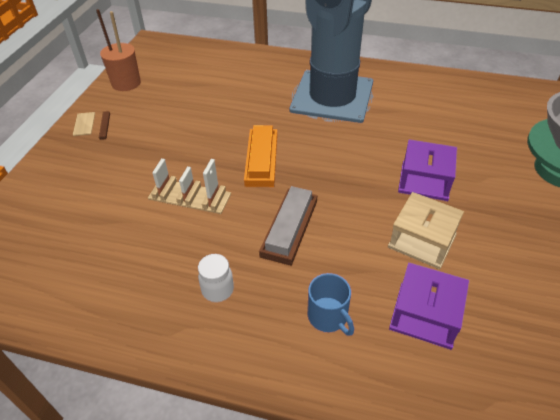

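View pics/top0.png

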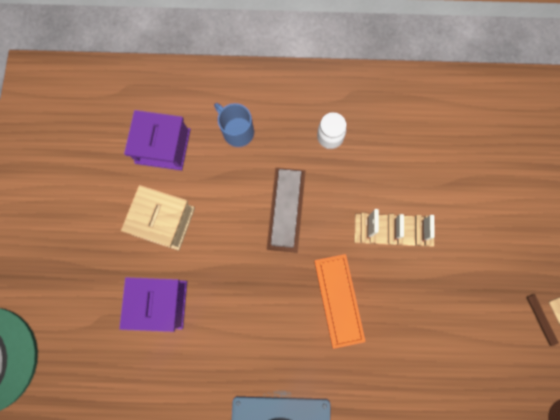

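```bash
cat > h.py <<'E'
import numpy as np,cv2
from scipy.spatial.transform import Rotation as R
def load(n): return dict(np.load(n))
def rot(c):
    r=np.array(c["rotation"]); return r if r.shape==(3,3) else R.from_quat(r[[1,2,3,0]]).as_matrix()
def cloud(c):
    z=c["range_z"];K=c["K"];v,u=np.indices(z.shape)
    p=np.stack([(u-K[0,2])/K[0,0]*z,(v-K[1,2])/K[1,1]*z,z],-1)
    w=p@rot(c).T+c["eye"]; w[z==0]=np.nan; return w
def proj(c,P):
    q=(np.atleast_2d(P)-c["eye"])@rot(c); return (q@np.array(c["K"]).T)[:,:2]/q[:,2:]
E
python3 - <<'E'
from h import *
for n in ["scene","top"]:
    c=load(n+"0.npz"); w=cloud(c); print(n,proj(c,[[.283,.585,.231],[0,0,0]]))
    pts={"scene":[(211,165),(161,166),(186,173),(290,215),(428,210),(330,290),(215,265),(350,250),(120,190)],"top":[(375,215),(401,222),(429,222),(287,208),(155,235),(300,330),(160,120)]}[n]
    for u,v in pts: print((u,v),w[v,u].round(4))
c=load("scene0.npz");im=c["pixels"][:,:,::-1]
a=cv2.resize(im[150:220,140:240],(800,560),interpolation=cv2.INTER_CUBIC);cv2.imwrite("pics/crop_rack.png",a)
c=load("top0.npz");im=c["pixels"][:,:,::-1]
a=cv2.resize(im[150:260,110:210],(545,600),interpolation=cv2.INTER_CUBIC);cv2.imwrite("pics/crop_gauge.png",a)
E
```

```text
scene [[589.26097812 116.33835166]
 [331.61431908  95.02749514]]
(211, 165) [ 0.4894 -0.1911  0.1093]
(161, 166) [ 0.4898 -0.32    0.0786]
(186, 173) [ 0.4954 -0.2551  0.0756]
(290, 215) [0.5383 0.0055 0.0449]
(428, 210) [0.4817 0.2972 0.0776]
(330, 290) [nan nan nan]
(215, 265) [ 0.73   -0.0981  0.0785]
(350, 250) [ 0.5672  0.1489 -0.0011]
(120, 190) [ 0.519  -0.4335 -0.0006]
top [[-39.43584284 312.96526224]
 [280.31772869 448.88880908]]
(375, 215) [ 0.5077 -0.1911  0.114 ]
(401, 222) [ 0.5011 -0.2576  0.0726]
(429, 222) [ 0.5014 -0.318   0.0816]
(287, 208) [0.5311 0.0012 0.0462]
(155, 235) [0.4548 0.2937 0.0775]
(300, 330) [ 0.2534 -0.037  -0.0008]
(160, 120) [0.727  0.3061 0.0792]
```

View pics/crop_rack.png

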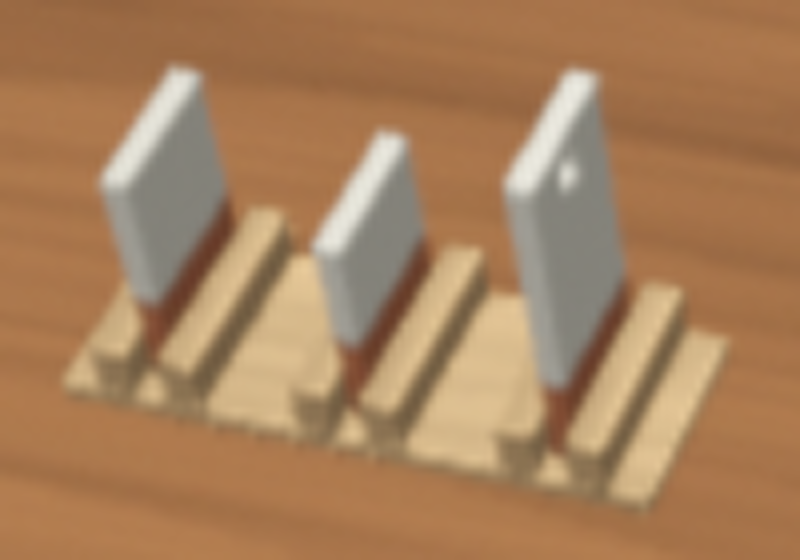

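The candidates for the tile are scene (211,178), (186,180) and (161,173). The one at (211,178) is tallest and has the hole. For the gauge they are (428,225) wood, (430,165) and (432,300) purple, so I choose the wood one. For the holder they are (290,222) dark with grey stone and (261,155) orange, so I choose the dark one. Next I measure poses.

```bash
python3 - <<'E'
from h import *
def rect(m3,name):
    p=m3[:,:2]*1000; (cx,cy),(a,b),th=cv2.minAreaRect(p.astype(np.float32))
    print(name,len(p),"c",round(cx,1),round(cy,1),"size",round(a,1),round(b,1),"ang",round(th,2),"z",np.median(m3[:,2]).round(4),"mean",p.mean(0).round(1))
for n in ["scene","top"]:
    c=load(n+"0.npz"); w=cloud(c); print(n)
    def sel(x0,x1,y0,y1,z0,z1):
        m=(w[...,0]>x0)&(w[...,0]<x1)&(w[...,1]>y0)&(w[...,1]<y1)&(w[...,2]>z0)&(w[...,2]<z1); return w[m]
    rect(sel(.38,.58,.2,.4,.07,.09),"gauge board")
    rect(sel(.40,.66,-.07,.09,.035,.055),"stone")
    rect(sel(.40,.66,-.07,.09,.015,.055),"tray")
    rect(sel(.42,.58,-.22,-.16,.102,.12),"tall top")
    rect(sel(.42,.58,-.22,-.16,.03,.12),"tall all")
    rect(sel(.42,.58,-.28,-.23,.03,.12),"mid all")
    rect(sel(.42,.58,-.35,-.29,.03,.12),"far all")
    rect(sel(.40,.60,-.40,-.12,.004,.12),"rack")
    rect(sel(.40,.60,-.40,-.12,.018,.028),"ribs")
    g=sel(.2,.4,-.15,-.02,.01,.06); print('orange',g.min(0),g.max(0)) 
E
```

```text
scene
gauge board 2234 c 503.6 299.0 size 116.5 113.7 ang 74.05 z 0.0786 mean [508.5 299. ]
stone 1517 c 538.3 3.4 size 53.4 182.8 ang 86.08 z 0.0438 mean [546.    3.9]
tray 2266 c 523.2 0.9 size 243.4 110.2 ang 7.55 z 0.0426 mean [554.4   5.4]
tall top 111 c 499.4 -192.9 size 9.6 53.7 ang 87.94 z 0.1133 mean [ 502.1 -192.3]
tall all 406 c 499.6 -193.0 size 10.9 55.5 ang 87.41 z 0.0806 mean [ 504.1 -191.3]
mid all 247 c 497.0 -258.3 size 11.6 54.2 ang 89.1 z 0.0588 mean [ 501.1 -256.3]
far all 308 c 495.6 -323.2 size 55.7 12.9 ang 0.44 z 0.0636 mean [ 499.1 -321.1]
rack 2439 c 485.4 -236.8 size 231.4 173.6 ang 89.11 z 0.0237 mean [ 499.7 -242.8]
ribs 663 c 490.0 -224.9 size 114.1 244.8 ang 19.96 z 0.0226 mean [ 497.6 -243.5]
orange [ 0.22474417 -0.14997321  0.01002423] [ 0.3994209  -0.07196973  0.0487268 ]
top
gauge board 2466 c 500.3 299.5 size 118.0 110.2 ang 74.1 z 0.0799 mean [499.4 298.7]
stone 1672 c 535.2 4.0 size 52.0 180.3 ang 86.03 z 0.0444 mean [533.    4.1]
tray 2249 c 521.7 -17.6 size 119.3 226.4 ang 86.14 z 0.0436 mean [530.9   4.2]
tall top 102 c 496.7 -192.7 size 9.0 49.8 ang 89.22 z 0.114 mean [ 495.3 -191.9]
tall all 243 c 496.6 -192.7 size 9.0 50.5 ang 89.22 z 0.0918 mean [ 495.1 -190.5]
mid all 193 c 494.7 -257.6 size 9.1 50.7 ang 88.96 z 0.0696 mean [ 493.2 -255.9]
far all 250 c 492.6 -322.2 size 9.4 49.5 ang 88.87 z 0.0701 mean [ 491.9 -320.3]
rack 2274 c 503.3 -248.3 size 195.8 263.6 ang 2.62 z 0.0227 mean [ 488.2 -245. ]
ribs 697 c 485.6 -225.0 size 114.3 233.7 ang 16.49 z 0.023 mean [ 485.2 -243.5]
orange [ 0.22044714 -0.14998391  0.01001966] [ 0.39999932 -0.07011571  0.05028264]
```

View pics/crop_gauge.png

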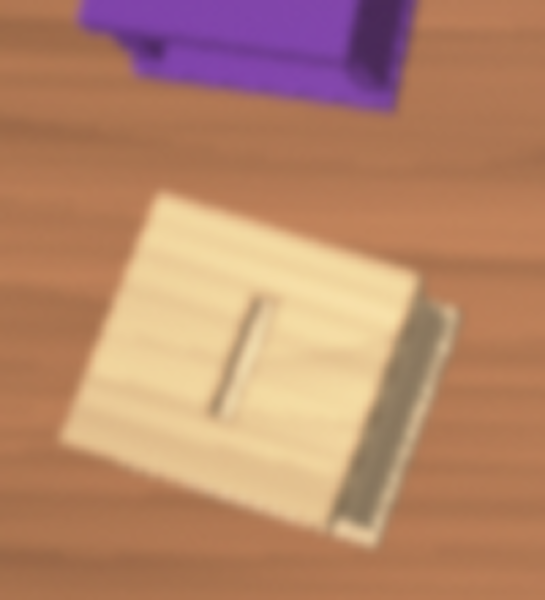

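```bash
cat >> h.py <<'E'
def ori(yaw,flip=0):
    # tile yaw (rad): tool y down, tool x along tile y
    a=yaw+np.pi/2+np.pi*flip
    x=np.array([np.cos(a),np.sin(a),0]);y=np.array([0,0,-1.]);z=np.cross(x,y)
    q=R.from_matrix(np.c_[x,y,z]).as_quat(); return q[[3,0,1,2]]
E
python3 - <<'E'
from h import *
from cell import robot
d=np.deg2rad
for f in (0,1):
    for nm,p,y in [("rack",[.498,-.193,.075],d(-1)),("rackhi",[.498,-.193,.25],d(-1)),("far",[.59,0,.11],d(-4)),("near",[.48,.008,.11],d(-4)),("slot",[.502,.299,.11],d(-16)),("slothi",[.502,.299,.25],d(-16))]:
        q=robot.inverse_kinematics(p,ori(y,f)); print(f,nm,None if q is None else q.round(2))
# refined board and slot
for n in ["scene","top"]:
    c=load(n+"0.npz");w=cloud(c)
    m=((w[...,0]>.4)&(w[...,0]<.6)&(w[...,1]>.2)&(w[...,1]<.4)&(w[...,2]>.0745)&(w[...,2]<.09))
    m=cv2.morphologyEx(m.astype(np.uint8),cv2.MORPH_OPEN,np.ones((3,3)))
    cs,_=cv2.findContours(m,cv2.RETR_EXTERNAL,cv2.CHAIN_APPROX_NONE);k=max(cs,key=cv2.contourArea)
    # board outline pixels -> intersect with plane z=.08
    ray=np.c_[(k[:,0,:]-np.array(c["K"])[:2,2])/c["K"][0,0],np.ones(len(k))]@rot(c).T
    P=c["eye"]+ray*((.08-c["eye"][2])/ray[:,2])[:,None]
    print(n,cv2.minAreaRect((P[:,:2]*1000).astype(np.float32)))
E
```

```text
0 rack [ 0.11  0.58  0.22  1.96 -0.21  0.62  2.02]
0 rackhi [-0.2   0.36  0.61  1.85 -0.24  1.    2.07]
0 far [-0.17  0.59  0.12  1.8  -0.1   0.76  1.51]
0 near [-0.23  0.44  0.14  2.08 -0.1   0.63  1.49]
0 slot [-0.62  0.58  0.01  1.81 -0.01  0.75  0.69]
0 slothi [-0.64  0.4   0.04  1.7  -0.02  1.04  0.69]
1 rack [-0.16  0.65  0.6   1.98 -0.57  0.68 -0.8 ]
1 rackhi [-0.49  0.49  1.05  1.87 -0.49  1.07 -0.83]
1 far [-0.53  0.68  0.63  1.82 -0.53  0.82 -1.27]
1 near [-0.62  0.52  0.65  2.1  -0.5   0.68 -1.28]
1 slot [-1.08  0.67  0.65  1.83 -0.54  0.82 -2.  ]
1 slothi [-1.14  0.48  0.72  1.73 -0.36  1.06 -2.15]
scene ((506.4268798828125, 298.5466613769531), (115.89911651611328, 113.9576416015625), 73.7811050415039)
top ((500.1130065917969, 299.04937744140625), (117.62646484375, 110.09712982177734), 73.95941925048828)
```

```bash
python3 - <<'E'
from h import *
from cell import robot
o=ori(np.deg2rad(-1))
robot.move_pose([.498,-.193,.25],o)
print(robot.get_state()["joints"].round(2),robot.get_state()["t"])
robot.move_l([.498,-.193,.13],v=.15)
c=robot.camera("scene"); cv2.imwrite("pics/s1.png",c["pixels"][:,:,::-1])
s=robot.get_state();print(s["t"],s["tcp_pos"],s["wrist_force"])
E
```

```text
[-0.2   0.36  0.61  1.85 -0.24  1.    2.07] 2.9417
3.9417 [ 0.49878405 -0.19327635  0.13094743] [-0.47751472  0.14507803  0.04404942]
```

View pics/s1.png

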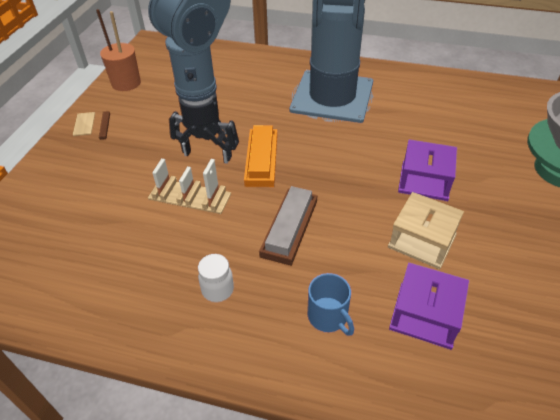

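The gripper is open above the tall tile, with fingertips at about (185,150) and (228,157) straddling it. I descend, grip and lift.

```bash
python3 - <<'E'
from h import *
from cell import robot
g=robot.move_l([.498,-.193,.075],v=.1,guard=6); s=robot.get_state();print(g,s["tcp_pos"])
if not g:
    robot.close_gripper(80); s=robot.get_state();print(s["opening"],s["wrist_force"],s["tcp_pos"])
    robot.move_l([.498,-.193,.20],v=.12)
    s=robot.get_state();print(s["t"],s["opening"],s["wrist_force"],s["tcp_pos"])
for n in ["scene","top"]:
    c=robot.camera(n); cv2.imwrite(f"pics/{n}2.png",c["pixels"][:,:,::-1]); np.savez(f"{n}2.npz",**c)
a=cv2.imread("pics/scene2.png")[70:230,120:320];cv2.imwrite("pics/s2c.png",cv2.resize(a,(750,600),interpolation=cv2.INTER_CUBIC))
E
```

```text
False [ 0.49829072 -0.19327667  0.07532069]
0.08514917392647026 [ 0.73686105 -0.60253656  2.25130771] [ 0.49817754 -0.1933307   0.07519701]
6.525 0.08389127163836502 [-0.0530766  -0.76752475 -0.82202455] [ 0.49745073 -0.19268457  0.19927366]
```

View pics/s2c.png

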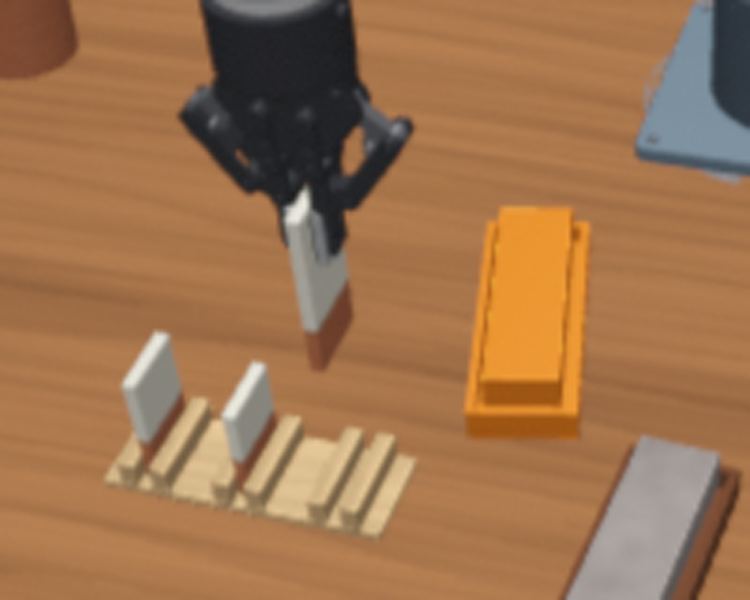

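The tile is held and out of the rack, with its foot at about crop (318,365), and the short tiles are untouched. Next I go to the far part of the stone.

```bash
python3 - <<'E'
from h import *
from cell import robot
yaw=np.deg2rad(-3.95);o=ori(yaw);C=np.array([.537,.0037]);ux=np.array([np.cos(yaw),np.sin(yaw)])
P=lambda s,z:[*(C+s*ux),z]
robot.move_pose(P(.06,.20),o)
robot.move_l(P(.06,.125),v=.1)
robot.hold(.3); print(robot.get_state()["wrist_force"],robot.get_state()["tcp_pos"])
g=robot.move_l(P(.06,.104),v=.012,guard=2.5)
s=robot.get_state();print(g,s["t"],s["wrist_force"],s["tcp_pos"])
E
```

```text
[-0.29296762 -0.31684225 -0.62866722] [ 5.97116312e-01 -3.48679093e-04  1.25416640e-01]
True 9.7917 [ 0.45693548 -0.47869975  0.90135604] [ 5.96805050e-01 -4.67618436e-04  1.11487770e-01]
```

```bash
python3 - <<'E'
from h import *
from cell import robot
yaw=np.deg2rad(-3.95);o=ori(yaw);C=np.array([.537,.0037]);ux=np.array([np.cos(yaw),np.sin(yaw)])
P=lambda s,z:[*(C+s*ux),z]
robot.move_l(P(.06,.1075),v=.01); robot.hold(.3)
s=robot.get_state();print(s["t"],s["wrist_force"],s["tcp_pos"])
for x in (.045,.03,.015,0,-.015,-.03,-.045,-.06):
    robot.move_l(P(x,.1075),v=.03); s=robot.get_state();print(x,s["t"],s["wrist_force"].round(2),s["tcp_pos"].round(4),s["opening"].round(4))
E
```

```text
10.6167 [-0.32617355  0.50917668  3.99213731] [ 5.96893326e-01 -4.14248385e-04  1.07556095e-01]Traceback (most recent call last):
  File "<stdin>", line 8, in <module>
AttributeError: 'float' object has no attribute 'round'
```

```bash
python3 - <<'E'
from h import *
from cell import robot
yaw=np.deg2rad(-3.95);o=ori(yaw);C=np.array([.537,.0037]);ux=np.array([np.cos(yaw),np.sin(yaw)])
P=lambda s,z:[*(C+s*ux),z]
s=robot.get_state();print(s["t"],s["wrist_force"].round(2),s["tcp_pos"].round(4))
for x in (.03,.015,0,-.015,-.03,-.045,-.058):
    robot.move_l(P(x,.1075),v=.03); s=robot.get_state();print(x,round(s["t"],2),s["wrist_force"].round(2),s["tcp_pos"].round(4),round(s["opening"],4))
robot.hold(.2)
c=robot.camera("scene");cv2.imwrite("pics/s3.png",cv2.resize(c["pixels"][90:290,180:440,::-1],(780,600),interpolation=cv2.INTER_CUBIC))
E
```

```text
11.2667 [1.57 0.23 3.87] [0.5816 0.0006 0.1075]
0.03 11.92 [ 1.54 -0.66  4.47] [0.5663 0.0017 0.1073] 0.0831
0.015 12.57 [ 1.52 -0.07  5.02] [0.5513 0.0027 0.1074] 0.0815
0 13.22 [1.11 0.03 5.46] [0.5364 0.0037 0.1074] 0.0839
-0.015 13.87 [ 1.51 -0.93  4.47] [0.5214 0.0048 0.1073] 0.082
-0.03 14.52 [ 1.57 -0.58  3.9 ] [0.5064 0.0058 0.1073] 0.0814
-0.045 15.17 [ 0.84 -0.27  4.17] [0.4914 0.0069 0.1074] 0.0856
-0.058 15.75 [ 1.58 -1.66  3.9 ] [0.4784 0.0077 0.1074] 0.0802
```

View pics/s3.png

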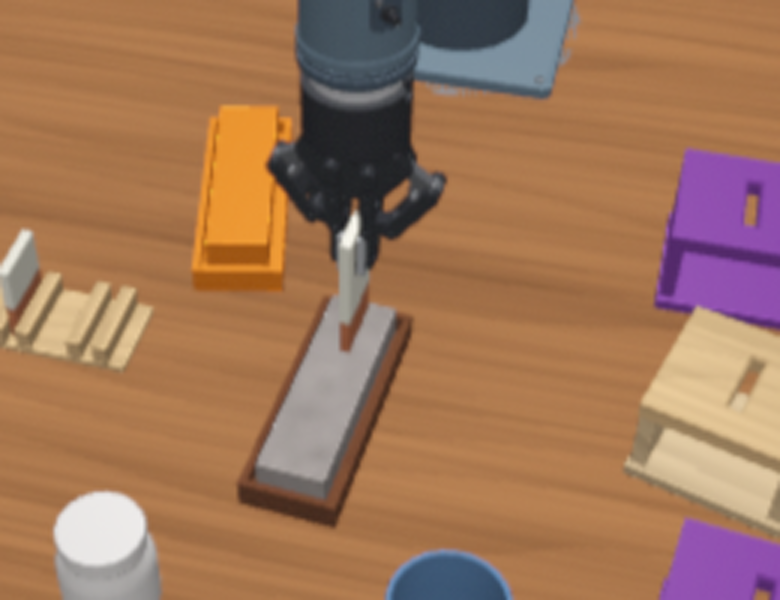

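The stroke is complete, with the foot at the near end of the stone (crop (348,348)) and pressed at about 4.5–6 N. I now go above the wooden gauge and measure.

```bash
python3 - <<'E'
from h import *
from cell import robot
s=robot.get_state();p=s["tcp_pos"].copy()
robot.move_l([p[0],p[1],.22],v=.12)
o=ori(np.deg2rad(-16))
robot.move_pose([.502,.299,.22],o)
robot.move_l([.502,.299,.178],v=.1); robot.hold(.4)
print(robot.get_state()["t"],robot.get_state()["tcp_pos"],robot.get_state()["wrist_force"])
for n in ["scene","top"]:
    c=robot.camera(n); np.savez(f"{n}4.npz",**c)
    if n=="scene": cv2.imwrite("pics/s4.png",cv2.resize(c["pixels"][110:270,370:510,::-1],(525,600),interpolation=cv2.INTER_CUBIC))
    else: cv2.imwrite("pics/t4.png",cv2.resize(c["pixels"][150:280,80:220,::-1],(646,600),interpolation=cv2.INTER_CUBIC))
E
```

```text
19.1833 [0.50214585 0.29914932 0.17830568] [-0.96903093 -0.05162803  0.190221  ]
```

View pics/s4.png

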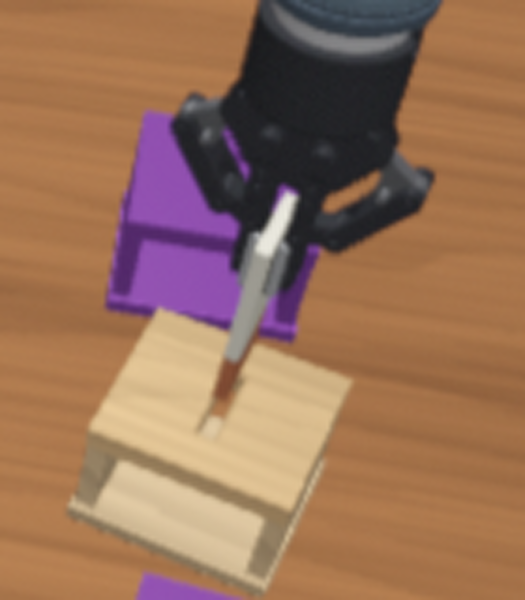

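View pics/t4.png

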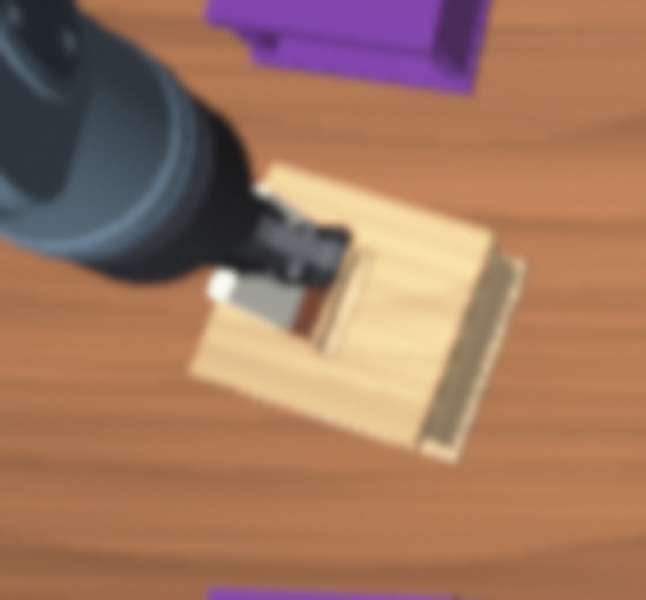

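```bash
python3 - <<'E'
from h import *
yaw=np.deg2rad(-16);G=np.array([.502,.299]);ux=np.array([np.cos(yaw),np.sin(yaw)]);uy=np.array([-ux[1],ux[0]])
out=[]
for n in ["scene","top"]:
    c=load(n+"0.npz")
    xs=np.arange(-70,70,.5);X,Y=np.meshgrid(xs,xs,indexing='ij') # rows x, cols y
    P=np.zeros((X.size,3));P[:,:2]=G+(X.ravel()[:,None]*ux+Y.ravel()[:,None]*uy)/1000;P[:,2]=.08
    uv=proj(c,P).astype(np.float32).reshape(*X.shape,2)
    im=cv2.remap(c["pixels"][:,:,::-1].copy(),uv[...,0],uv[...,1],cv2.INTER_CUBIC)
    np.save(f"rect_{n}.npy",im); im=im.copy()
    cv2.rectangle(im,(140-116,140-110),(140+116,140+110),(255,0,0),1)
    cv2.rectangle(im,(140-10,140-52),(140+10,140+52),(0,0,255),1)
    out.append(cv2.resize(im,(395,395)))
cv2.imwrite("pics/rect.png",np.hstack(out))
for n in ["scene","top"]:
    c=load(n+"4.npz");w=cloud(c);rgb=c["pixels"].astype(int)
    m=(w[...,0]>.44)&(w[...,0]<.56)&(w[...,1]>.25)&(w[...,1]<.345)&(w[...,2]>.106)&(w[...,2]<.22)&(rgb.max(-1)>100)
    d=(w[m][:,:2]-G)*1000; x=d@ux;y=d@uy;z=w[m][:,2]*1000
    print(n,m.sum(),z.min(),z.max())
    for lo in range(106,220,8):
        k=(z>=lo)&(z<lo+8)
        if k.sum()>3: print(lo,k.sum(),"x",np.percentile(x[k],[0,5,50,95,100]).round(1),"y",np.percentile(y[k],[5,25,50,75,95]).round(1))
E
```

```text
scene 409 106.85667181488112 219.95084822584954
106 18 x [-18.8 -14.6  24.2  26.4  27.5] y [-2.1  0.   3.9  5.   5.4]
114 18 x [-23.  -16.8  25.5  27.6  27.9] y [-1.8  0.8  4.1  5.2  5.2]
122 20 x [-19.9 -17.9  23.8  27.   27.9] y [-2.   1.7  4.7  5.2  5.5]
130 20 x [-14.5 -12.1  23.7  26.9  27.3] y [-1.5  1.2  3.9  5.2  5.4]
138 20 x [-18.9  -9.6  24.8  27.7  28.6] y [-1.8  0.6  3.8  5.2  5.3]
146 23 x [-18.8 -13.7  24.4  26.9  27. ] y [-1.8  1.1  3.9  5.2  5.5]
154 17 x [-3.6 -1.2 24.4 26.7 26.8] y [-2.2 -0.2  2.2  5.2  5.4]
162 18 x [-0.   2.4 24.7 27.6 28.3] y [-1.5  1.1  3.5  5.   5.4]
170 18 x [ 9.6 14.  25.3 27.2 27.7] y [-2.4 -0.9  1.5  4.7  5.4]
178 33 x [ 6.1  8.9 13.9 27.2 28. ] y [-11.   -2.2   3.3   5.6  10.8]
186 31 x [ 6.7  9.6 13.1 27.2 27.7] y [-11.2  -5.    1.4   5.6  10.4]
194 29 x [10.1 10.6 19.5 26.4 26.8] y [-6.6 -1.4  2.8  5.4 10.1]
202 36 x [ 8.5 10.8 14.3 26.5 28. ] y [-7.  -1.3  3.7  7.  10.7]
210 85 x [-25.4 -21.   10.6  26.2  27.5] y [-6.4 -1.9  0.7  4.1  9.2]
218 23 x [-18.8 -16.1   5.2  24.4  26.3] y [-1.9 -0.6  1.6  3.2  4.7]
top 234 107.61956640093217 
[... 368 characters left out ...]

146 14 x [-25.8 -24.5 -17.9  -9.2  -8.1] y [-3.9 -3.  -2.8 -2.6 -1.8]
154 14 x [-26.7 -26.7 -17.5  -9.7  -9.3] y [-3.7 -3.2 -2.9 -2.8 -0.1]
162 15 x [-26.8 -26.7 -18.5  -1.5  21.1] y [-3.7 -3.4 -2.9 -2.7 -0.9]
170 16 x [-25.7 -24.4 -17.2  22.7  23.3] y [-3.6 -3.2 -2.7 -2.5 -2.3]
178 22 x [-26.8 -26.6 -16.   20.5  22. ] y [-3.7 -3.4 -2.5 -2.2 -2. ]
186 21 x [-26.6 -26.6 -16.1  21.   22.4] y [-4.7 -3.5 -2.9 -2.6 -1.7]
194 14 x [-26.6 -26.5 -16.6  22.1  23.3] y [-6.1 -3.4 -2.8 -2.6 -0. ]
202 16 x [-25.7 -24.4 -18.4  21.9  22.5] y [-3.8 -3.3 -2.8 -2.3 -2.1]
210 17 x [-26.8 -26.6 -20.3  22.2  23. ] y [-3.8 -3.1 -2.6 -1.3  2.6]
218 15 x [-26.4 -26.  -22.8  21.6  22.4] y [-3.  -1.1  1.   2.7  4.3]
```

View pics/rect.png

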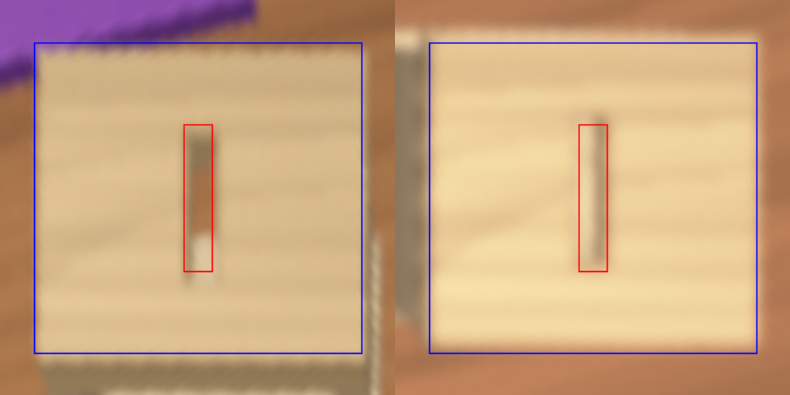

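```bash
python3 - <<'E'
from h import *
from scipy.ndimage import gaussian_filter1d as gf
xs=np.arange(-70,70,.5)
def edge(pr,lo,hi):
    g=np.abs(gf(pr,1.5,axis=0,order=1)).sum(1); k=np.where((xs>lo)&(xs<hi))[0]; i=k[np.argmax(g[k])]
    a,b,c=g[i-1:i+2]; return xs[i]+.5*(a-c)/(2*(a-2*b+c))
for n in ["scene","top"]:
    im=np.load(f"rect_{n}.npy").astype(float)
    for nm,A in (("x",im),("y",im.transpose(1,0,2))):
        for s in (-1,1):
            nom=s*(55 if nm=="x" else 58)
            r=[]
            for c0 in (-40,-20,0,20,40):
                k=(xs>c0-8)&(xs<c0+8); r.append(edge(A[:,k].mean(1),nom-6,nom+6))
            print(n,nm,nom,np.round(r,2))
    # slot profiles
    k=(xs>-15)&(xs<15); p=im[k].mean(0).sum(1); print("slot y prof",[(x,int(v)) for x,v in zip(xs,p) if -9<=x<=10])
    for c0 in (-3,0,3):
        k=(xs>c0-1)&(xs<c0+1.1); p=im[:,k].mean(1).sum(1); print("slot x prof y",c0,[(x,int(v)) for x,v in zip(xs,p) if (20<=abs(x)<=34)][::2])
E
```

```text
scene x -55 [-53.05 -53.28 -52.91 -52.58 -52.68]
scene x 55 [57.64 57.57 57.41 57.74 57.88]
scene y -58 [-56.9  -57.06 -57.01 -57.17 -57.14]
scene y 58 [59.33 59.03 59.41 58.75 58.88]
slot y prof [(np.float64(-9.0), 548), (np.float64(-8.5), 547), (np.float64(-8.0), 545), (np.float64(-7.5), 540), (np.float64(-7.0), 533), (np.float64(-6.5), 523), (np.float64(-6.0), 509), (np.float64(-5.5), 491), (np.float64(-5.0), 470), (np.float64(-4.5), 446), (np.float64(-4.0), 423), (np.float64(-3.5), 400), (np.float64(-3.0), 381), (np.float64(-2.5), 368), (np.float64(-2.0), 360), (np.float64(-1.5), 356), (np.float64(-1.0), 355), (np.float64(-0.5), 356), (np.float64(0.0), 358), (np.float64(0.5), 360), (np.float64(1.0), 361), (np.float64(1.5), 362), (np.float64(2.0), 363), (np.float64(2.5), 364), (np.float64(3.0), 365), (np.float64(3.5), 367), (np.float64(4.0), 371), (np.float64(4.5), 378), (np.float64(5.0), 390), (np.float64(5.5), 407), (np.float64(6.0), 427), (np.float64(6.5), 449), (np.float64(7.0), 471), (np.float64(7.5), 490), (np.float64(8.0), 507), (np.float64(8.5), 520), (np.float64(9.0), 529
[... 5039 characters left out ...]
33.0), 583), (np.float64(-32.0), 568), (np.float64(-31.0), 549), (np.float64(-30.0), 527), (np.float64(-29.0), 500), (np.float64(-28.0), 479), (np.float64(-27.0), 459), (np.float64(-26.0), 446), (np.float64(-25.0), 440), (np.float64(-24.0), 436), (np.float64(-23.0), 437), (np.float64(-22.0), 443), (np.float64(-21.0), 447), (np.float64(-20.0), 456), (np.float64(20.5), 471), (np.float64(21.5), 484), (np.float64(22.5), 499), (np.float64(23.5), 522), (np.float64(24.5), 541), (np.float64(25.5), 562), (np.float64(26.5), 580), (np.float64(27.5), 593), (np.float64(28.5), 609), (np.float64(29.5), 616), (np.float64(30.5), 624), (np.float64(31.5), 628), (np.float64(32.5), 630), (np.float64(33.5), 630)]
```

```bash
python3 - <<'E'
from h import *
from cell import robot
yaw=np.deg2rad(-16.25);G=np.array([.502,.299]);ux=np.array([np.cos(yaw),np.sin(yaw)]);uy=np.array([-ux[1],ux[0]])
T=G-.0005*uy-np.array([.00015,.00015]); o=ori(yaw)
robot.move_l([*T,.155],ori=o,v=.05); robot.hold(.3)
s=robot.get_state();print(s["wrist_force"].round(2),s["tcp_pos"].round(4))
z=.155
for z in (.147,.140,.130,.122,.1153):
    g=robot.move_l([*T,z],ori=o,v=.015,guard=3.5)
    s=robot.get_state();print(g,round(s["t"],2),s["wrist_force"].round(2),s["torque"].round(3),s["tcp_pos"].round(4))
    if g: break
E
```

```text
[-0.07  0.08 -0.77] [0.5019 0.2985 0.1553]
False 20.88 [-0.29  0.67 -0.9 ] [ 0.003 -0.032  0.006] [0.5017 0.2984 0.147 ]
False 21.49 [ 0.16 -1.03 -1.01] [0.024 0.012 0.071] [0.5017 0.2984 0.14  ]
False 22.31 [-0.2   0.87 -0.81] [ 0.022 -0.032  0.003] [0.5018 0.2984 0.1301]
False 22.99 [ 0.38  0.1  -0.5 ] [-0.013 -0.062 -0.017] [0.5018 0.2983 0.122 ]
False 23.59 [-0.05 -0.22 -0.75] [ 0.024 -0.032 -0.023] [0.5017 0.2984 0.1153]
```

Slid straight in with no force change. I check by picture.

```bash
python3 - <<'E'
from h import *
from cell import robot
robot.hold(.4)
c=robot.camera("scene");d=robot.camera("top")
a=cv2.resize(c["pixels"][110:270,350:510,::-1],(400,400),interpolation=cv2.INTER_CUBIC)
b=cv2.resize(d["pixels"][150:280,80:210,::-1],(400,400),interpolation=cv2.INTER_CUBIC)
cv2.imwrite("pics/s5.png",np.hstack([a,b]))
cv2.imwrite("pics/s5full.png",c["pixels"][:,:,::-1])
s=robot.get_state();print(s["t"],s["wrist_force"].round(2),s["opening"],abs(s["qvel"]).max())
w=cloud(c)
yaw=np.deg2rad(-16.25);ux=np.array([np.cos(yaw),np.sin(yaw)])
# tile top height and short tiles
m=(w[...,0]>.46)&(w[...,0]<.55)&(w[...,1]>.27)&(w[...,1]<.32)&(w[...,2]>.15)&(w[...,2]<.16)&(c["pixels"].min(-1)>150);print(m.sum(),np.nanmax(w[m][:,2]) if m.any() else None)
w0=cloud(load("scene0.npz"))
for nm,(x0,x1,y0,y1) in {"mid":(.42,.58,-.28,-.23),"far":(.42,.58,-.35,-.29),"jar":(.65,.8,-.15,-.03),"mug":(.65,.8,.05,.25)}.items():
    f=lambda w:w[(w[...,0]>x0)&(w[...,0]<x1)&(w[...,1]>y0)&(w[...,1]<y1)&(w[...,2]>.03)].mean(0)
    print(nm,((f(w)-f(w0))*1000).round(1))
E
```

```text
24.0917 [ 0.09 -0.39 -1.04] 0.08019880027278779 0.002317586413018949
74 0.15778950950875414
mid [ 0.3  0.1 -0.4]
far [0.1 0.1 0.3]
jar [-0.   0.1 -0.1]
mug [-0.1  0.1  0.2]
```

View pics/s5.png

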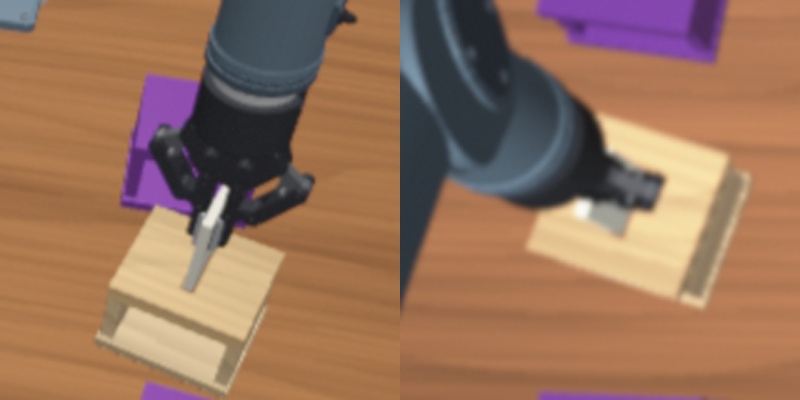

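The tile is in the slot: it enters the board at crop (187,288), only its white part shows above, and it has not slid up in the grip (top at about z = 0.157). The wrist force is about zero, so I hand in the job.

```bash
python3 -c "
from cell import robot
print(robot.job_done())"
```

```text
the job is handed in; nothing more can be done
None
```

I took the tall tile with the hole out of the rack and drew its foot along the grey stone, from about +60 mm to -58 mm of the tray's centre. I then lowered it through the slot of the wooden gauge and handed it in still gripped and hanging there. The job took about 24 s; no verdict is reported.

- **Stroke:** the wrist force rose by about 4.5 to 6 N, so the tile pressed with roughly that, at a constant height about 6 mm below the unpressed stone top. A print error in my script paused the tile for an instant at +45 mm, where it stayed pressed; a second script then continued the stroke.
- **Slot:** it slid in without touching measurably. The foot should stand at about z = 0.046, 2 cm below the board; this comes from the tool height and the unchanged tile top (about z = 0.157), since the foot itself was out of view.
- **Other objects:** the two short tiles, the mug and the jar show under 0.5 mm of change in the scene camera.
- **Disagreement:** the two cameras differed by 3 to 4 mm in x. I cancelled this by comparing the tile with the gauge within each camera. That comparison gave a 0.5 mm sideways correction and a 0.25° turn, both applied before lowering.

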